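# Stow a charged battery pack in the instrument drawer

## Task

Pull the drawer of the bench-top unit all the way out to its stop and leave it there, and move the charged battery pack from the charger dock into the grey well in that drawer. The dock leaves free only the faces that the well covers, so stand the pack upright on the bench on the way, let go of it and take it again by its other two faces; once it stands in the well, press it down until it is fully home, its top flush with the well's end walls. Leave the multimeter, solder spool, bin and screwdriver where they are.

Things in the scene. Friction and masses are not known exactly. Their poses are not given: they have to be found in the camera images.
- unit: Grey bench-top drawer unit, fixed, 220 (x) x 250 (y) x 110 mm high, with one drawer. Origin: centre of its underside. Its front looks along its own -x, towards the robot; the drawer slides out along its own -x. Nothing stands on it.
- unit_drawer0 (a joint): How far the drawer is pulled out, m: 0 shut, 0.150 at its stop. It may start slightly ajar. Light runner friction (about 1 N), no spring: it stays where it is left. The drawer box is 72 mm deep, its rims are 88 mm above the bench, open on top.
- unit_drawer0_handle (a point): Middle of the drawer's steel bar handle, moves with it; axes as the unit's. Bar 120 mm long along the unit's y, 11 mm thick, 72 mm above the bench, centre line 35 mm out from the drawer front (29 mm clear behind it); thin posts join it to the front 51 mm either side of the middle. Can be pinched or hooked from above.
- well_seat (a point): Where the middle of the pack's underside lies when home, 28 mm above the bench; axes as the unit's; moves with the drawer. Grey well: end walls 62 mm apart in x, 10 thick, 50 long, tops 50 mm above this point (flush with a home pack); side lips 50 mm apart in y, 6 mm above it. Pack x lies along unit x, either way round. 40 mm free beside each lip. Under the unit unless the drawer is out.
- contact (a joint): Travel of the stiff contact plate that is the well's floor, m: 0 is up (start, pack would stand 6 mm proud), 0.006 is fully down, pack home. About 9 N moves it (more if pushed fast); the pack's weight alone does not. No spring: it stays where it is pushed.
- dock: Grey charger dock, fixed to the bench: base 110 (x) x 84 (y) x 12 mm; the pack stands on it, 12 mm above the bench. Two cheeks, 50 mm long in x, 12 mm thick, cover the pack's +-y faces up to 59 mm above the bench (3 mm under the pack's top); ledges 5 mm high before its +-x faces. Origin: centre of its underside.
- pack: Black battery pack, a block 56 (x) x 44 (y) x 50 mm (z) with a grey patch on top and ribs on its +-x faces, about 0.2 kg, plain sides. Origin: centre of its underside, z up. Starts upright in the dock, its axes along the dock's within a few degrees.
- multimeter: Black hand-held multimeter lying on the bench, 130 x 75 x 43 mm, loose; leave alone. Origin: centre of its underside.
- spool: Metal solder spool standing on end, 62 mm across, 48 mm high, loose; leave alone. Origin: centre of its underside.
- bin: Yellow open parts bin, 90 x 80 x 60 mm, loose, empty; leave alone. Origin: centre of its underside.
- screwdriver: Screwdriver lying on the bench near the robot, about 160 mm long, loose; leave alone. Its x axis runs along it, handle to -x.
Mind the look-alikes: they are no part of the job. There is more than one size of the pack; the one meant has the size given above.

How it is judged (in metres and radians):
On the way:
1. the pack stands upright on the bench itself, at rest, with nothing holding it (height (world z) of pack below 0.005 m and angle between pack's own z axis and vertical below 0.1 rad and contact force between pack and the arm below 0.1 N and contact force between pack and the fingers below 0.1 N and linear speed of pack below 0.01 m/s), for 0.2 s.
At the end, for the whole second after the job is handed in: The drawer is out to its stop (within 8 mm), and the pack is at rest in the well, upright (within 0.08 rad), its underside centred on the well (within 7 mm) and pressed home: the contact plate is down (at least 4.5 of its 6 mm) and the pack no more than 3 mm above its seat (value of joint unit_drawer0 above 0.142 m and value of joint contact above 0.0045 m and horizontal distance between pack and well_seat below 0.007 m and z of pack in the frame of well_seat below 0.003 m and angle between pack's own z axis and vertical below 0.08 rad and linear speed of pack below 0.01 m/s); the robot touches nothing.
It fails at once if a bystander (multimeter, solder spool, bin or screwdriver) is moved by more than 30 mm (distance of any of multimeter, spool, bin, screwdriver from where it was at the start of the episode above 0.03 m).
It also fails if it takes over 72 s, if anything falls off the work surface, if the arm or the gripper's body presses on something with over 40 N, if the wrist force passes 120 N, or if a joint passes its speed limit or range.

## Robot

A 6-joint arm with a two-finger parallel gripper is mounted at the origin on the work surface. World frame = base frame: x ahead of the robot, y to its left, z up, the work surface at z = 0. Lengths are in mm, angles in rad, forces in N, time in s.
With the tool pointing down it reaches from about 400 to 925 mm from the base axis. Payload 12.5 kg.
Tool frame: the origin (TCP) lies between the finger pads; the fingertips stand 19 mm ahead of it and the grasp point (between the pads) is the TCP (env.nose_length is the distance from the TCP to the fingertips, in mm); z points along the fingers, y is the line along which they close (so a half turn about z gives the same grasp; the last joint's range is limited). The gripper opens to 95 mm and grips with 3 to 60 N. Pads are 20 mm wide; open, the fingers measure 119 mm over their backs; the gripper's body (75 mm by 180 mm) begins 59 mm behind the grasp point.
Start: joints at [-1.396, 0.491, 1.559, -0, 1.092, -0.106], TCP at [173.225, -600.531, 233.661] pointing down, gripper open.
Joint ranges: [-3.1, 3.1], [-0.84, 2.19], [0.05, 2.79], [-1.13, 4.28], [0.06, 2.93], [-2.69, 2.69]. Speed limits (rad/s): [2.22, 2.22, 2.79, 3.14, 3.14, 3.14].

## Interface

Orientations are given as [roll, pitch, yaw] about the fixed x, y, z axes, in that order (R = Rz(yaw) Ry(pitch) Rx(roll)).
In Python, from cell import env gives the robot as it stands. The module is installed in compiled form; this text tells all that it offers.
- The arm moves only by the tool drive_tool, never from a script. Its argument "rows" is a list that holds one entry, the list of rows, each a list of 7 numbers: the shift along the tool's x, y, z scaled (see below), then the turn, a rotation vector about the tool's x, y, z scaled (see below), then the opening, from 0 (shut) to 1 (fully open). In form: [[[tx, ty, tz, ax, ay, az, jaw], ...]]. A call has 1 to 5 rows; each row shifts and turns the commanded pose from where the row before left it, along the tool's axes as they then stand; what a row does not reach is not made up. The controller multiplies each number of a shift by 250 mm and each number of a turn by 180 degrees. A row lasts 1/8 s, in which the tool goes at most 62.5 mm and 10.7 degrees, less where a joint would pass 70% of its speed; a pose out of reach is approached as far as the arm can. A call with a number of a shift or a turn outside -1 to 1 is refused whole. A call with a gripper value outside its range is refused whole. The fingers move at their own pace and stop on an object; the grip force is fixed at half the most. Time passes only in rows, so rows that do not move let the fingers close. It gives the time, the measured TCP pose, the force, the opening and the grip force at its end, in the units of the state.
- env.state(): the state, without advancing time (a new reading comes with each control period).
- env.read_camera(name): name is "scene" or "top" or "wrist"; returns a dict with "color" (480x640x3 uint8, blue, green, red), "camera_matrix" (3x3 intrinsics, pixels), "k1" (the pictures are not rectified: a ray, as slopes to the right and down, at radius r is drawn at 1 + k1 r^2 times it, then the intrinsics apply), "pose" (4x4, takes a point from camera to world coordinates). Camera axes: x right, y up, looking along -z (the intrinsics and any distortion apply to the point x, -y, -z); pixel columns grow to the right and rows downward; lengths in mm; the calibration is good to about 2 mm. A picture is of the moment at which its call begins. There is no depth.
- env.job_done(): hands the job in; it is judged then, once.
Trained networks look in a picture, given as the dict that the camera call returned (one of the last four; its "shot" number tells which), for a name from the list of things; names that differ only in an ending like _2 or _b are one class to them, and where a whole thing is asked for, a point or a joint stands for the part that bears it (a point fixed in the world has none). Each returns a list of dicts, best first, with "score" (0 to 1); they miss things now and then, are a little off and sometimes report something else, mostly with a low value. They report only what shows in the picture. A call takes as long as a camera call. They do not tell look-alikes from the thing itself.
- env.search_frame(name, picture): "at" ([x, y, z] in mm, in the coordinates of the camera as it stood for that picture, good to about 4 mm: the middle of the surface that is visible of it).
- env.place_of(name, picture): "at" ([x, y, z] in mm, in the coordinates of the camera as it stood for that picture, good to about 4 mm: a listed point, or the origin of a listed thing).
The state is a dict: "t": time; "joints": joint angles; "qvel": joint speeds; "tau": joint torques, N m; "eef_pos": TCP position; "tcp_rot": TCP orientation; "ft_force": force on the tool from outside, world axes, zero at the start; "moment": the same for the moment, N m; "opening": opening from 0.0 (shut) to 1.0 (fully open); "grip_force": force on a finger pad.
Only numpy, scipy, OpenCV 4.12 (cv2) and the standard library are available. Lean on these libraries where they do the work, as an engineer would, in place of code of your own. Each camera call takes 0.05 s, during which the arm holds its last target. There are 200 camera calls.

## Working session

There is one attempt and no reset: what is moved stays moved. The work goes in short steps, Python scripts to look and compute and a tool call to move; the robot and the scene stay as the last step left them, time stands still between calls to the robot, and variables do not carry over. Pictures are saved under pics/ and viewed, at most 10 in all, crops included, and the job is handed in when it is done.

Besides the shell and the picture viewer there is one more tool, called after "Request:" by a JSON object that holds its "name" and its "arguments", one argument or row to a line. drive_tool: Moves the arm, as the interface text tells. Its arguments: {"type":"object","properties":{"rows":{"type":"array","items":{"type":"array","items":{"type":"array","items":{"type":"number","minimum":-1,"maximum":1}}}}},"required":["rows"]}

```bash
mkdir -p pics; cat > h.py <<'E'
import numpy as np, cv2
from cell import env
def world(pic,at):
    return (pic["pose"]@np.r_[at,1])[:3]
def proj(pic,p):
    c=np.linalg.inv(pic["pose"])@np.r_[p,1]; s=np.array([c[0],-c[1]])/-c[2]
    s=s*(1+pic["k1"]*(s@s)); K=pic["camera_matrix"]; return (K@np.r_[s,1])[:2]
def unproj(pic,uv,z):
    K=pic["camera_matrix"]; d=(np.array(uv,float)-K[:2,2])/[K[0,0],K[1,1]]; s=d.copy()
    for _ in range(20): s=d/(1+pic["k1"]*(s@s))
    P=pic["pose"]; r=P[:3,:3]@[s[0],-s[1],-1]; o=P[:3,3]; return o+r*(z-o[2])/r[2]
E
python3 - <<'E'
from h import *
for n in ["scene","top"]:
    p=env.read_camera(n); cv2.imwrite(f"pics/{n}0.png",p["color"])
    print(n,p["pose"][:3,3].round(),p["k1"])
    for t in ["unit","unit_drawer0_handle","well_seat","dock","pack","multimeter","spool","bin","screwdriver"]:
        for r in env.place_of(t,p)[:4]:
            w=world(p,r["at"]); print(t,round(r["score"],2),w.round(),proj(p,w).round())
print(env.state())
E
```

```text
scene [1123. -307.  810.] -0.11361713890350773
unit 0.7 [757. -28.  -4.] [351. 362.]
unit_drawer0_handle 0.7 [759. -25.  -2.] [352. 361.]
dock 0.74 [502. 278.  -8.] [400. 206.]
pack 0.84 [439. 387.  -6.] [420. 171.]
pack 0.77 [448. 167.  -1.] [343. 209.]
pack 0.6 [500. 275.  15.] [399. 198.]
multimeter 0.71 [ 500. -290.   -5.] [149. 326.]
spool 0.63 [ 687. -305.   -0.] [183. 411.]
bin 0.58 [686. 301.  -2.] [466. 253.]
screwdriver 0.67 [363.  13.  -4.] [260. 214.]
top [ 470.   23. 1206.] 0.0495203483876061
unit 0.6 [761. -26.   2.] [347. 155.]
unit_drawer0_handle 0.63 [593. -30.  73.] [349. 228.]
unit_drawer0_handle 0.42 [498. 280.   3.] [202. 273.]
dock 0.69 [499. 278.   5.] [203. 273.]
pack 0.96 [503. 278.  16.] [202. 271.]
pack 0.9 [440. 385.  -1.] [151. 300.]
pack 0.83 [447. 172.  -1.] [252. 298.]
multimeter 0.75 [ 503. -289.   -2.] [468. 276.]
spool 0.65 [ 687. -308.    0.] [477. 191.]
bin 0.91 [685. 300.   1.] [196. 186.]
screwdriver 0.78 [366.  18.  -1.] [323. 338.]
{'t': 1.0, 'joints': array([-1.39560764e+00,  4.90906132e-01,  1.55888578e+00, -2.33580353e-05,
        1.09169347e+00, -1.05603325e-01]), 'qvel': array([ 0.00092671, -0.00014727, -0.00069129,  0.0008414 ,  0.00022442,
        0.00012349]), 'tau': array([-1.52309265e-03, -6.12483001e+01, -2.58432037e+01,  6.92929910e-02,
        4.44453873e-02, -3.35390314e-05]), 'eef_pos': array([ 173.2168995 , -600.54195457,  233.66203473]), 'tcp_rot': array([3.14148817e+00, 3.19201598e-05, 2.80802782e-01]), 'ft_force': array([0.09142127, 0.90412164, 0.07273498]), 'moment': array([-0.00268281, -0.00287232, -0.00505034]), 'grip_force': 0.0, 'opening': 0.999417400496796}
```

```bash
python3 - <<'E'
import cv2
a=cv2.imread("pics/top0.png")
c=a[225:335,110:290]; cv2.imwrite("pics/c1.png",cv2.resize(c,None,fx=4.4,fy=4.4,interpolation=2))
E
```

```text
(no output)
```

View pics/top0.png

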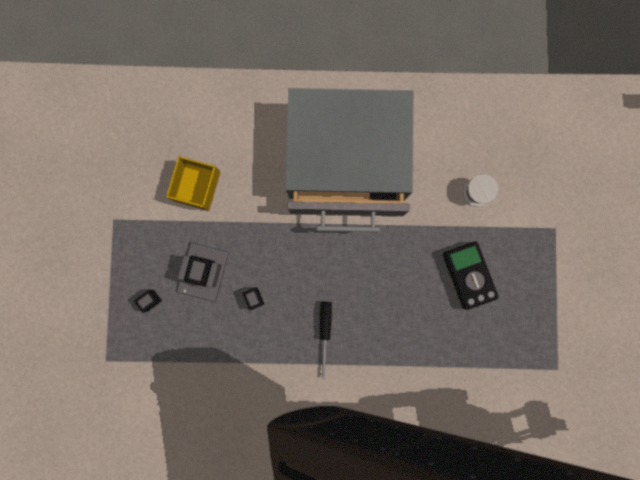

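View pics/c1.png

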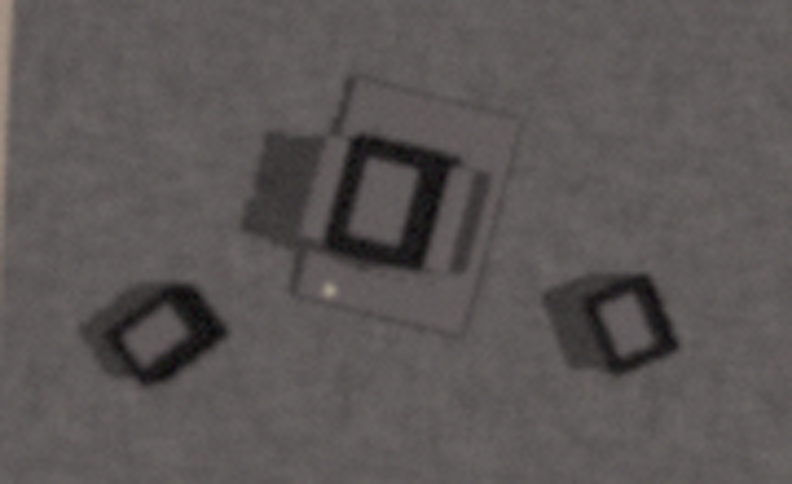

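View pics/scene0.png

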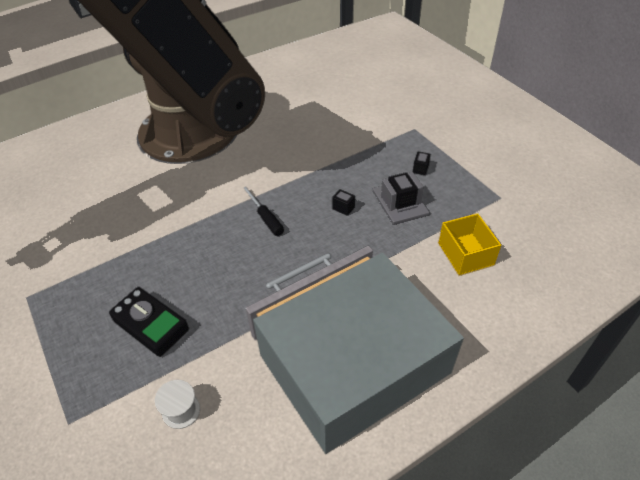

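Look-alikes in the top picture are the pack-like blocks at (151,300) and (252,298), both smaller. The wanted pack is the larger block between the cheeks of the dock at (202,271), and the crop confirms this. The drawer is slightly ajar, with its handle at (349,230).

```bash
cat >> h.py <<'E'
from scipy.spatial.transform import Rotation as R
def plan(pos,yaw,jaw=1.0,n=None,s=None):
    """rows in tool units: position+yaw with the tool held down, n equal rows"""
    s=s or env.state(); p=np.array(s["eef_pos"]); Ra=R.from_euler("xyz",s["tcp_rot"])
    Rb=R.from_euler("xyz",[np.pi,0,yaw]); rv=(Ra.inv()*Rb).as_rotvec()
    d=np.array(pos)-p; n=n or int(max(np.ceil(np.linalg.norm(d)/60),np.ceil(np.linalg.norm(rv)/0.18),1))
    out=[]; Rc=Ra
    for i in range(n):
        t=Rc.inv().apply(d/n)/250; out.append([*t.round(3),*(rv/n/np.pi).round(4),jaw]); Rc=Rc*R.from_rotvec(rv/n)
    for i in range(0,n,5): print([[float(x) for x in r] for r in out[i:i+5]])
E
python3 - <<'E'
from h import *
p=env.read_camera("top")
c=lambda x,y:(110+(x+.5)/4.4-.5,225+(y+.5)/4.4-.5)
def yw(a,b): d=b-a; return round(np.arctan2(d[1],d[0]),3)
D=[unproj(p,c(*q),12) for q in [(350,75),(525,120),(462,333),(292,293)]]
print("dock",np.mean(D,0),[np.linalg.norm(D[i]-D[i-1]).round() for i in range(4)],yw(D[3],D[0]),yw(D[2],D[1]),yw(D[1],D[0])-1.571,yw(D[2],D[3])-1.571)
D=[unproj(p,c(*q),62) for q in [(358,135),(460,158),(420,270),(328,248)]]
print("pack",np.mean(D,0),[np.linalg.norm(D[i]-D[i-1]).round() for i in range(4)],yw(D[3],D[0]),yw(D[2],D[1]),yw(D[1],D[0])-1.571,yw(D[2],D[3])-1.571)
a,b=unproj(p,(318,229),72),unproj(p,(379,230.5),72); print("bar",a,b,yw(b,a)-1.571)
a,b=unproj(p,(288,90.5),110),unproj(p,(413,92),110); print("unit back",a,b,yw(b,a)-1.571)
a,b=unproj(p,(289,207),88),unproj(p,(409,210),88); print("drawer front",a,b,yw(b,a)-1.571)
plan([590,-29,200],1.571-.02)
E
```

```text
dock [502.07637236 277.81227455  12.        ] [np.float64(108.0), np.float64(87.0), np.float64(106.0), np.float64(84.0)] -0.219 -0.253 -0.23299999999999987 -0.21299999999999986
pack [501.59285221 274.480894    62.        ] [np.float64(54.0), np.float64(48.0), np.float64(54.0), np.float64(43.0)] -0.219 -0.307 -0.20299999999999985 -0.21699999999999986
bar [590.44644918  33.9166654   72.        ] [589.85013302 -89.98368448  72.        ] -0.004999999999999893
unit back [862.56481688  98.9651088  110.        ] [ 864.50631048 -150.20699995  110.        ] 0.008000000000000007
drawer front [631.94664536  92.85924461  88.        ] [ 630.67746906 -148.0199206    88.        ] -0.004999999999999893
[[0.186, -0.145, 0.011, 0.0, 0.0, -0.0337, 1.0], [0.201, -0.124, 0.011, 0.0, 0.0, -0.0337, 1.0], [0.212, -0.102, 0.011, 0.0, 0.0, -0.0337, 1.0], [0.222, -0.079, 0.011, 0.0, 0.0, -0.0337, 1.0], [0.229, -0.055, 0.011, 0.0, 0.0, -0.0337, 1.0]]
[[0.234, -0.031, 0.011, 0.0, 0.0, -0.0337, 1.0], [0.236, -0.006, 0.011, 0.0, 0.0, -0.0337, 1.0], [0.235, 0.019, 0.011, 0.0, 0.0, -0.0337, 1.0], [0.232, 0.044, 0.011, 0.0, 0.0, -0.0337, 1.0], [0.226, 0.068, 0.011, 0.0, 0.0, -0.0337, 1.0]]
[[0.217, 0.092, 0.011, 0.0, 0.0, -0.0337, 1.0], [0.206, 0.114, 0.011, 0.0, 0.0, -0.0337, 1.0]]
```

Request:
{"name": "drive_tool", "arguments": {
  "rows": [
    [[0.186,-0.145,0.011,0,0,-0.034,0.32],[0.201,-0.124,0.011,0,0,-0.034,0.32],[0.212,-0.102,0.011,0,0,-0.034,0.32],[0.222,-0.079,0.011,0,0,-0.034,0.32],[0.229,-0.055,0.011,0,0,-0.034,0.32]]
  ]
}}

```text
t: 1.68
eef_pos: [347.2, -360.7, 220.0]
tcp_rot: [3.141, 0.0, 0.818]
ft_force: [0.4, -1.1, -0.3]
opening: 0.533
grip_force: 0.0
```

Request:
{"name": "drive_tool", "arguments": {
  "rows": [
    [[0.234,-0.031,0.011,0,0,-0.034,0.32],[0.236,-0.006,0.011,0,0,-0.034,0.32],[0.235,0.019,0.011,0,0,-0.034,0.32],[0.232,0.044,0.011,0,0,-0.034,0.32],[0.226,0.068,0.011,0,0,-0.034,0.32]]
  ]
}}

```text
t: 2.3
eef_pos: [519.5, -120.9, 206.3]
tcp_rot: [3.141, 0.0, 1.352]
ft_force: [0.7, -0.4, 0.4]
opening: 0.319
grip_force: 0.0
```

Request:
{"name": "drive_tool", "arguments": {
  "rows": [
    [[0.217,0.092,0.011,0,0,-0.034,0.32],[0.206,0.114,0.011,0,0,-0.034,0.32],[0,0,0,0,0,0,0.32]]
  ]
}}

```text
t: 2.68
eef_pos: [588.4, -23.8, 200.1]
tcp_rot: [3.141, -0.0, 1.568]
ft_force: [0.1, -1.2, 0.1]
opening: 0.318
grip_force: 0.0
```

```bash
python3 - <<'E'
from h import *
p=env.read_camera("wrist"); cv2.imwrite("pics/w1.png",p["color"])
s=env.state(); print(s["t"],s["eef_pos"],s["tcp_rot"],s["opening"])
for n in ["unit_drawer0_handle","unit"]:
    for r in env.place_of(n,p)[:2]: w=world(p,r["at"]); print(n,r["score"],w.round(1),proj(p,w).round())
print(p["pose"].round(2),proj(p,[590,-28,72]),proj(p,[590,33,72]),proj(p,[590,-88,72]))
plan([590,-28,70],1.571,.32)
E
```

```text
2.725 [587.41701241 -25.39095809 200.15808157] [-3.14106975e+00  9.26482806e-05  1.56516785e+00] 0.32328435601174654
unit_drawer0_handle 0.91 [591.2 -25.   70.5] [331. 236.]
unit_drawer0_handle 0.58 [758.1 -27.3   1. ] [510. 218.]
unit 0.81 [759.9 -25.1   1.2] [512. 215.]
[[ 1.0000e+00  0.0000e+00  0.0000e+00  5.8851e+02]
 [-0.0000e+00  9.6000e-01  2.8000e-01  5.5380e+01]
 [-0.0000e+00 -2.8000e-01  9.6000e-01  3.5076e+02]
 [ 0.0000e+00  0.0000e+00  0.0000e+00  1.0000e+00]] [329.23693222 240.6606715 ] [329.17855575 157.44103891] [329.2796447  313.50858664]
[[-0.001, 0.005, 0.174, -0.0, 0.0, -0.001, 0.32], [-0.001, 0.005, 0.174, -0.0, 0.0, -0.001, 0.32], [-0.001, 0.004, 0.174, -0.0, 0.0, -0.001, 0.32]]
```

View pics/w1.png

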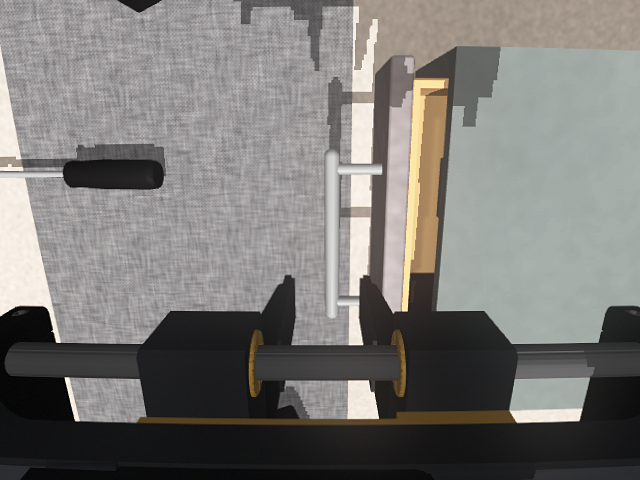

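Request:
{"name": "drive_tool", "arguments": {
  "rows": [
    [[0,0.007,0.16,0,0,0,0.32],[0,0.006,0.16,0,0,0,0.32],[0,0,0.16,0,0,0,0.32],[0,0,0.04,0,0,0,0.32],[0,0,0,0,0,0,0.32]]
  ]
}}

```text
t: 3.45
eef_pos: [590.3, -27.7, 71.1]
tcp_rot: [-3.142, 0.0, 1.561]
ft_force: [0.6, -0.9, -0.0]
opening: 0.317
grip_force: 0.0
```

Request:
{"name": "drive_tool", "arguments": {
  "rows": [
    [[0,0,0,0,0,0,0],[0,0,0,0,0,0,0],[0,0,0,0,0,0,0]]
  ]
}}

```text
t: 3.82
eef_pos: [590.8, -26.9, 71.7]
tcp_rot: [3.14, 0.0, 1.563]
ft_force: [-0.6, -0.7, 6.8]
opening: 0.103
grip_force: 30.0
```

Request:
{"name": "drive_tool", "arguments": {
  "rows": [
    [[0,-0.06,0,0,0,0,0],[0,-0.1,0,0,0,0,0],[0,-0.1,0,0,0,0,0],[0,-0.1,0,0,0,0,0],[0,-0.06,0,0,0,0,0]]
  ]
}}

```text
t: 4.45
eef_pos: [485.6, -26.9, 71.7]
tcp_rot: [3.138, 0.002, 1.563]
ft_force: [0.7, -9.1, 4.3]
opening: 0.105
grip_force: 30.0
```

Request:
{"name": "drive_tool", "arguments": {
  "rows": [
    [[0,-0.03,0,0,0,0,0],[0,-0.03,0,0,0,0,0],[0,-0.02,0,0,0,0,0]]
  ]
}}

```text
t: 4.82
eef_pos: [466.4, -26.8, 71.6]
tcp_rot: [3.138, 0.002, 1.563]
ft_force: [0.9, -11.3, 7.1]
opening: 0.109
grip_force: 30.0
```

Request:
{"name": "drive_tool", "arguments": {
  "rows": [
    [[0,-0.02,0,0,0,0,0],[0,-0.02,0,0,0,0,0],[0,0,0,0,0,0,0]]
  ]
}}

```text
t: 5.2
eef_pos: [463.1, -27.0, 71.8]
tcp_rot: [3.124, 0.003, 1.562]
ft_force: [31.5, 0.5, -17.2]
opening: 0.108
grip_force: 30.0
```

Request:
{"name": "drive_tool", "arguments": {
  "rows": [
    [[0,-0.02,0,0,0,0,0],[0,-0.02,0,0,0,0,0],[0,0,0,0,0,0,0]]
  ]
}}

```text
t: 5.58
eef_pos: [458.8, -27.2, 71.9]
tcp_rot: [3.112, 0.004, 1.562]
ft_force: [61.5, 12.5, -43.1]
opening: 0.192
grip_force: 30.0
```

Request:
{"name": "drive_tool", "arguments": {
  "rows": [
    [[0,0.015,0,0,0,0,0.25],[0,0,0,0,0,0,0.3],[0,0,0,0,0,0,0.3]]
  ]
}}

```text
t: 5.95
eef_pos: [454.2, -27.2, 71.9]
tcp_rot: [3.13, 0.003, 1.562]
ft_force: [16.2, -9.2, -1.4]
opening: 0.298
grip_force: 8.0
```

```bash
python3 - <<'E'
from h import *
s=env.state(); print(s["eef_pos"],s["tcp_rot"],s["opening"],s["ft_force"])
E
```

```text
[454.23573079 -27.18082632  71.92431317] [3.12955344e+00 2.84881965e-03 1.56241056e+00] 0.2978130904386547 [16.17693454 -9.1993007  -1.43035777]
```

Request:
{"name": "drive_tool", "arguments": {
  "rows": [
    [[0,0.02,0,0,0,0,0.3],[0,0.01,0,0,0,0,0.3],[0,0,0,0,0,0,0.3]]
  ]
}}

```text
t: 6.32
eef_pos: [456.4, -25.6, 70.6]
tcp_rot: [-3.141, -0.0, 1.563]
ft_force: [0.6, -0.7, -0.3]
opening: 0.298
grip_force: 0.0
```

Request:
{"name": "drive_tool", "arguments": {
  "rows": [
    [[0,0,-0.1,0,0,0,0.3],[0,0,-0.2,0,0,0,0.3],[0,0,-0.2,0,0,0,1],[0,0,-0.2,0,0,0,1],[0,0,0,0,0,0,1]]
  ]
}}

```text
t: 6.95
eef_pos: [457.3, -25.8, 248.5]
tcp_rot: [3.136, 0.001, 1.563]
ft_force: [-0.1, 0.1, -0.6]
opening: 0.561
grip_force: 0.0
```

```bash
python3 - <<'E'
from h import *
s=env.state(); print(s["t"],s["eef_pos"],s["tcp_rot"],s["opening"],s["ft_force"])
for c in ["wrist","top","scene"]:
  p=env.read_camera(c); cv2.imwrite(f"pics/d_{c}.png",p["color"])
  for n in ["unit_drawer0_handle","well_seat","pack","dock"]:
    for r in env.place_of(n,p)[:3]: w=world(p,r["at"]); print(c,n,round(r["score"],2),w.round(1),proj(p,w).round())
plan([501,276,180],1.571-.22)
E
```

```text
6.95 [457.28570116 -25.77791972 248.53339028] [3.13581107e+00 1.19426420e-03 1.56281660e+00] 0.5607764475451601 [-0.07440764  0.1483005  -0.55044236]
wrist unit_drawer0_handle 0.77 [462.6 -26.6  70.5] [332. 220.]
wrist well_seat 0.96 [ 5.935e+02 -4.000e-01  2.850e+01] [468. 182.]
top unit_drawer0_handle 0.16 [ 687.7 -306.5    1.6] [477. 191.]
top well_seat 0.55 [592.7   6.   30.9] [331. 230.]
top pack 0.91 [497.2 278.6  13.5] [202. 273.]
top pack 0.73 [445.7 168.5  -2.9] [254. 299.]
top pack 0.59 [440.7 384.5  -0.5] [152. 299.]
top dock 0.82 [501.2 277.    3.6] [203. 272.]
scene unit_drawer0_handle 0.86 [463.9 -21.8  70.8] [266. 225.]
scene pack 0.7 [596.3   2.   23.7] [314. 281.]
scene pack 0.64 [501.4 276.3  14.8] [400. 198.]
scene pack 0.63 [438.1 386.   -3.8] [420. 170.]
scene dock 0.76 [500.8 279.4  -6.5] [400. 205.]
[[0.201, 0.028, 0.044, -0.0, 0.0, 0.0112, 1.0], [0.202, 0.021, 0.044, -0.0, 0.0, 0.0112, 1.0], [0.203, 0.014, 0.044, -0.0, 0.0, 0.0112, 1.0], [0.203, 0.007, 0.044, -0.0, 0.0, 0.0112, 1.0], [0.203, -0.001, 0.044, -0.0, 0.0, 0.0112, 1.0]]
[[0.203, -0.008, 0.044, -0.0, 0.0, 0.0112, 1.0]]
```

Request:
{"name": "drive_tool", "arguments": {
  "rows": [
    [[0.201,0.028,0.03,0,0,0.011,1],[0.202,0.021,0.03,0,0,0.011,1],[0.203,0.014,0.03,0,0,0.011,1],[0.203,0.007,0.03,0,0,0.011,1],[0.203,0,0.03,0,0,0.011,1]]
  ]
}}

```text
t: 8.32
eef_pos: [493.7, 227.2, 207.9]
tcp_rot: [3.141, -0.0, 1.389]
ft_force: [0.3, -0.5, -0.2]
opening: 1.001
grip_force: 0.0
```

Request:
{"name": "drive_tool", "arguments": {
  "rows": [
    [[0.203,-0.008,0.03,0.0,0,0.011,1],[0,0,0,0,0,0,1],[0,0,0,0,0,0,1]]
  ]
}}

```text
t: 8.7
eef_pos: [500.5, 275.4, 200.4]
tcp_rot: [-3.141, 0.001, 1.356]
ft_force: [-0.9, 0.7, -0.0]
opening: 1.001
grip_force: 0.0
```

```bash
python3 - <<'E'
from h import *
s=env.state(); print(s["t"],s["eef_pos"],s["tcp_rot"],s["opening"],s["ft_force"])
for c in ["wrist"]:
  p=env.read_camera(c); cv2.imwrite(f"pics/p_{c}.png",p["color"])
  for n in ["pack","dock"]:
    for r in env.place_of(n,p)[:3]: w=world(p,r["at"]); print(c,n,round(r["score"],2),w.round(1),proj(p,w).round())
  print(p["pose"].round(3).tolist())
E
```

```text
8.7 [500.51488618 275.37791377 200.40788374] [-3.14117167e+00  6.46920659e-04  1.35606111e+00] 1.0009524633898876 [-0.85448054  0.69706615 -0.01275675]
wrist pack 0.82 [437.4 388.9   3.1] [226. 102.]
wrist pack 0.7 [498.2 276.1   8.4] [324. 215.]
wrist pack 0.66 [448.4 166.4  -0.6] [300. 327.]
[[0.977, 0.204, 0.061, 517.359], [-0.213, 0.938, 0.274, 352.84], [-0.001, -0.281, 0.96, 351.037], [0.0, 0.0, 0.0, 1.0]]
```

View pics/p_wrist.png

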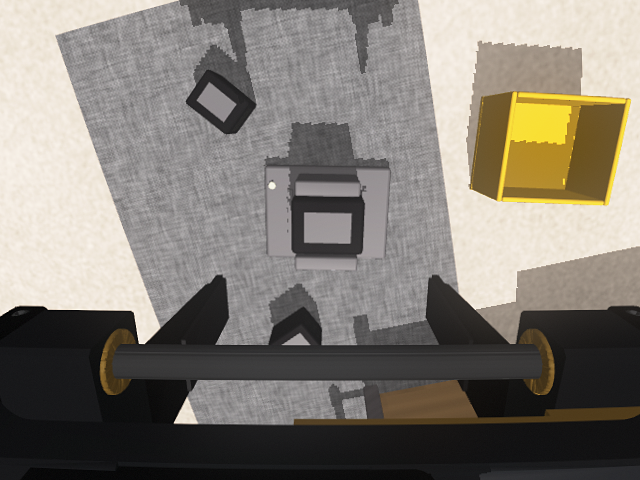

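```bash
python3 - <<'E'
from h import *
p=env.read_camera("wrist")
g=cv2.cvtColor(p["color"],cv2.COLOR_BGR2GRAY)
m=np.zeros_like(g); m[190:262,285:370]=(g[190:262,285:370]>105).astype(np.uint8)
n,l,st,ce=cv2.connectedComponentsWithStats(m); k=l[227,327]; print(st[k])
c,_=cv2.findContours((l==k).astype(np.uint8),0,2)
q=cv2.boxPoints(cv2.minAreaRect(c[0])); W=np.array([unproj(p,x,62) for x in q])
print(q.round(),W.round(1).tolist(),W.mean(0).round(1)); d=[W[i]-W[i-1] for i in range(4)]
print([(round(np.linalg.norm(e),1),round(float(np.degrees(np.arctan2(e[1],e[0]))),1)) for e in d])
b=(g[190:262,285:370]<62).astype(np.uint8); n,l,st,ce=cv2.connectedComponentsWithStats(b); k=1+st[1:,4].argmax()
c,_=cv2.findContours((l==k).astype(np.uint8),0,2); print(st[k]); q=cv2.boxPoints(cv2.minAreaRect(c[0]))+[285,190]
W=np.array([unproj(p,x,62) for x in q]);d=[W[i]-W[i-1] for i in range(4)]
print(q.round(),W.mean(0).round(1),[(round(np.linalg.norm(e),1),round(float(np.degrees(np.arctan2(e[1],e[0]))),1)) for e in d])
E
```

```text
[ 303  212   48   31 1436]
[[303. 212.]
 [350. 212.]
 [350. 242.]
 [303. 242.]] [[486.4, 293.4, 62.0], [521.1, 285.7, 62.0], [516.4, 262.4, 62.0], [480.9, 270.3, 62.0]] [501.2 277.9  62. ]
[(np.float64(23.8), 76.6), (np.float64(35.6), -12.4), (np.float64(23.8), -101.4), (np.float64(36.4), 167.6)]
[   5    3   74   62 2628]
[[290. 194.]
 [363. 193.]
 [364. 253.]
 [291. 254.]] [501.9 280.   62. ] [(np.float64(47.7), 77.0), (np.float64(54.7), -11.5), (np.float64(47.7), -100.1), (np.float64(57.1), 168.5)]
```

Request:
{"name": "drive_tool", "arguments": {
  "rows": [
    [[0.009,0.001,0.2,0,0,0,1],[0,0,0.2,0,0,0,1],[0,0,0.15,0,0,0,1],[0,0,0.076,0,0,0,1],[0,0,0,0,0,0,1]]
  ]
}}

```text
t: 9.52
eef_pos: [501.2, 277.0, 43.2]
tcp_rot: [-3.14, 0.001, 1.354]
ft_force: [0.2, 0.5, 1.1]
opening: 1.0
grip_force: 0.0
```

Request:
{"name": "drive_tool", "arguments": {
  "rows": [
    [[0,0,0,0,0,0,0],[0,0,0,0,0,0,0],[0,0,0,0,0,0,0],[0,0,0,0,0,0,0]]
  ]
}}

```text
t: 10.02
eef_pos: [501.6, 277.9, 44.5]
tcp_rot: [3.141, -0.0, 1.355]
ft_force: [0.5, 0.1, -0.2]
opening: 0.636
grip_force: 0.0
```

Still closing.

Request:
{"name": "drive_tool", "arguments": {
  "rows": [
    [[0,0,0,0,0,0,0],[0,0,0,0,0,0,0],[0,0,0,0,0,0,0]]
  ]
}}

```text
t: 10.4
eef_pos: [501.6, 277.9, 44.3]
tcp_rot: [3.141, -0.0, 1.355]
ft_force: [-1.4, -0.5, 4.4]
opening: 0.59
grip_force: 29.9
```

Request:
{"name": "drive_tool", "arguments": {
  "rows": [
    [[0,0,-0.05,0,0,0,0],[0,0,-0.1,0,0,0,0],[0,0,-0.12,0,0,0,0],[0,0,-0.1,0,0,0,0],[0,0,0,0,0,0,0]]
  ]
}}

```text
t: 11.02
eef_pos: [502.1, 278.1, 138.3]
tcp_rot: [3.139, -0.002, 1.355]
ft_force: [-0.4, -0.1, -3.2]
opening: 0.588
grip_force: 29.9
```

```bash
python3 - <<'E'
from h import *
s=env.state(); print(s["t"],s["eef_pos"],s["tcp_rot"],s["opening"],s["ft_force"],s["grip_force"])
plan([590,165,125],1.571,0,n=4)
E
```

```text
11.025 [502.06472625 278.11954044 138.31382143] [ 3.13888010e+00 -1.79532820e-03  1.35526309e+00] 0.5880021189583066 [-0.41908992 -0.0824011  -3.17830039] 29.894844889640808
[[-0.092, 0.11, 0.013, 0.0002, -0.0001, -0.0172, 0.0], [-0.098, 0.105, 0.013, 0.0002, -0.0001, -0.0172, 0.0], [-0.103, 0.1, 0.013, 0.0002, -0.0001, -0.0172, 0.0], [-0.108, 0.094, 0.013, 0.0002, -0.0001, -0.0172, 0.0]]
```

Opening is 56 mm with 30 N grip, so the right pack is held.

Request:
{"name": "drive_tool", "arguments": {
  "rows": [
    [[-0.092,0.11,0.01,0,0,-0.017,0],[-0.098,0.105,0.01,0,0,-0.017,0],[-0.103,0.1,0.01,0,0,-0.017,0],[-0.108,0.094,0.01,0,0,-0.017,0],[0,0,0,0,0,0,0]]
  ]
}}

```text
t: 11.65
eef_pos: [590.0, 162.6, 124.9]
tcp_rot: [-3.14, 0.001, 1.567]
ft_force: [0.4, 0.7, -2.3]
opening: 0.587
grip_force: 29.9
```

Request:
{"name": "drive_tool", "arguments": {
  "rows": [
    [[0,0,0.12,0,0,0,0],[0,0,0.12,0,0,0,0],[0,0,0.06,0,0,0,0],[0,0,0.02,0,0,0,0],[0,0,0,0,0,0,0]]
  ]
}}

```text
t: 12.28
eef_pos: [589.5, 164.7, 46.9]
tcp_rot: [3.141, 0.0, 1.569]
ft_force: [0.9, -0.6, -2.0]
opening: 0.589
grip_force: 29.9
```

Request:
{"name": "drive_tool", "arguments": {
  "rows": [
    [[0,0,0.03,0,0,0,0],[0,0,0.015,0,0,0,0],[0,0,0.01,0,0,0,0],[0,0,0,0,0,0,0]]
  ]
}}

```text
t: 12.78
eef_pos: [589.4, 164.5, 32.7]
tcp_rot: [-3.141, 0.0, 1.569]
ft_force: [0.4, 0.4, -2.5]
opening: 0.585
grip_force: 29.9
```

Request:
{"name": "drive_tool", "arguments": {
  "rows": [
    [[0,0,0.003,0,0,0,0],[0,0,0,0,0,0,0.7],[0,0,0,0,0,0,0.75],[0,0,0,0,0,0,0.75],[0,0,0,0,0,0,0.75]]
  ]
}}

```text
t: 13.4
eef_pos: [589.5, 164.5, 32.1]
tcp_rot: [3.141, 0.0, 1.569]
ft_force: [0.0, 1.6, 0.3]
opening: 0.751
grip_force: 0.0
```

Request:
{"name": "drive_tool", "arguments": {
  "rows": [
    [[0,0,-0.1,0,0,0,0.8],[0,0,-0.2,0,0,0,0.8],[0,0,-0.2,0,0,-0.04,0.8],[0,0,-0.16,0,0,-0.055,0.8],[0,0,0,0,0,-0.055,0.8]]
  ]
}}

```text
t: 14.02
eef_pos: [590.5, 164.8, 200.6]
tcp_rot: [3.136, 0.002, 2.046]
ft_force: [0.7, -0.1, 0.1]
opening: 0.796
grip_force: 0.0
```

Request:
{"name": "drive_tool", "arguments": {
  "rows": [
    [[0,0,0,0,0,-0.055,0.8],[0,0,0,0,0,-0.055,0.8],[0,0,0,0,0,-0.055,0.8],[0,0,0,0,0,-0.055,0.8],[0,0,0,0,0,-0.055,0.8]]
  ]
}}

```text
t: 14.65
eef_pos: [589.4, 164.5, 197.1]
tcp_rot: [-3.142, -0.0, 2.91]
ft_force: [0.8, 0.2, -0.2]
opening: 0.801
grip_force: 0.0
```

Request:
{"name": "drive_tool", "arguments": {
  "rows": [
    [[0,0,0,0,0,-0.055,0.8],[0,0,0,0,0,-0.025,0.8],[0,0,0,0,0,0,0.8],[0,0,0,0,0,0,0.8]]
  ]
}}

```text
t: 15.15
eef_pos: [589.4, 164.5, 197.1]
tcp_rot: [-3.141, 0.0, -3.13]
ft_force: [-0.5, -0.2, -0.2]
opening: 0.798
grip_force: 0.0
```

```bash
python3 - <<'E'
from h import *
s=env.state(); print(s["t"],s["eef_pos"],s["tcp_rot"],s["opening"],s["ft_force"],s["grip_force"])
for c in ["wrist","scene"]:
  p=env.read_camera(c); cv2.imwrite(f"pics/b_{c}.png",p["color"])
  for n in ["pack","well_seat","unit_drawer0_handle"]:
    for r in env.place_of(n,p)[:4]: w=world(p,r["at"]); print(c,n,round(r["score"],2),w.round(1),proj(p,w).round())
E
```

```text
15.15 [589.40599471 164.52964803 197.10731189] [-3.14149684e+00  1.73745269e-06 -3.12960639e+00] 0.7979637024622442 [-0.49762261 -0.15538173 -0.18018217] 0.0
wrist pack 0.97 [587.4 163.7  -1.6] [326. 212.]
wrist pack 0.96 [ 4.486e+02  1.697e+02 -2.000e-01] [335.  48.]
wrist pack 0.58 [436.9 389.3   2.7] [600.  40.]
wrist well_seat 0.69 [595.2   3.5  29.3] [138. 227.]
wrist unit_drawer0_handle 0.68 [460.4 -27.3  69.9] [43. 48.]
scene pack 0.58 [451.8 169.6  -2.7] [345. 210.]
scene pack 0.54 [440.3 387.2  -4.3] [421. 171.]
scene well_seat 0.87 [595.   -0.7  28.8] [313. 280.]
scene unit_drawer0_handle 0.83 [465.2 -20.4  71.2] [267. 225.]
```

View pics/b_wrist.png

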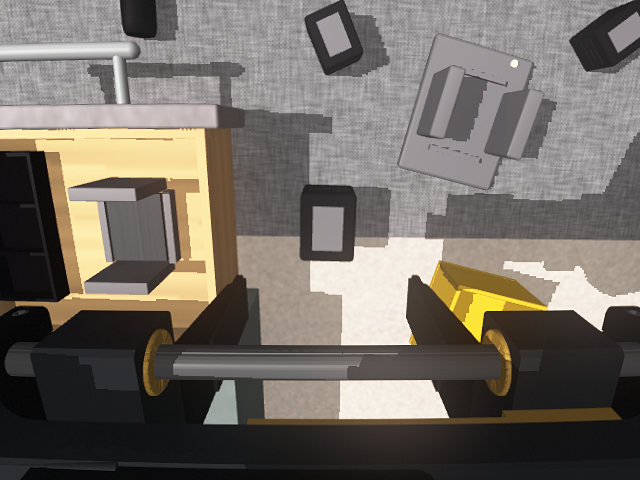

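Request:
{"name": "drive_tool", "arguments": {
  "rows": [
    [[0,0,0.2,0,0,0.004,0.8],[0,0,0.2,0,0,0,0.8],[0,0,0.16,0,0,0,0.8],[0,0,0.1,0,0,0,0.8],[0,0,0,0,0,0,0.8]]
  ]
}}

```text
t: 16.18
eef_pos: [589.4, 164.5, 31.0]
tcp_rot: [-3.141, -0.001, -3.14]
ft_force: [0.2, -0.5, 0.5]
opening: 0.801
grip_force: 0.0
```

Request:
{"name": "drive_tool", "arguments": {
  "rows": [
    [[0,0,0,0,0,0,0],[0,0,0,0,0,0,0],[0,0,0,0,0,0,0],[0,0,0,0,0,0,0],[0,0,0,0,0,0,0]]
  ]
}}

```text
t: 16.8
eef_pos: [589.5, 164.6, 32.3]
tcp_rot: [-3.142, 0.0, -3.14]
ft_force: [-0.9, -0.7, 1.5]
opening: 0.465
grip_force: 29.9
```

Request:
{"name": "drive_tool", "arguments": {
  "rows": [
    [[0,0,-0.1,0,0,0,0],[0,0,-0.2,0,0,0,0],[0,0,-0.2,0,0,0,0],[0,-0.1,-0.16,0,0,0,0],[0,-0.2,0,0,0,0,0]]
  ]
}}

```text
t: 17.42
eef_pos: [590.4, 89.9, 200.1]
tcp_rot: [3.141, 0.005, -3.138]
ft_force: [1.1, 0.1, -3.5]
opening: 0.467
grip_force: 29.9
```

Request:
{"name": "drive_tool", "arguments": {
  "rows": [
    [[0,0,0,0,0,0,0],[0,0,0,0,0,0,0]]
  ]
}}

```text
t: 17.68
eef_pos: [589.3, 89.6, 196.8]
tcp_rot: [3.142, -0.001, -3.141]
ft_force: [-0.3, 0.2, -2.2]
opening: 0.462
grip_force: 29.9
```

```bash
python3 - <<'E'
from h import *
s=env.state(); print(s["t"],s["eef_pos"],s["tcp_rot"],s["opening"],s["ft_force"],s["grip_force"])
p=env.read_camera("wrist"); im=p["color"]
np.save("pics/wp.npy",p,allow_pickle=True)
for n in ["well_seat","unit_drawer0_handle"]:
    for r in env.place_of(n,p)[:2]: w=world(p,r["at"]); print(n,round(r["score"],2),w.round(1),proj(p,w).round())
u,v=proj(p,[594,2,60]).round().astype(int); print(u,v)
x0,y0=max(u-90,0),max(v-75,0); cv2.imwrite("pics/well.png",cv2.resize(im[y0:y0+150,x0:x0+200],None,fx=4,fy=4,interpolation=2)); print(x0,y0)
E
```

```text
17.675 [589.33473792  89.58643956 196.78487929] [ 3.14150195e+00 -6.93471307e-04 -3.14107769e+00] 0.46188367046707235 [-0.33782442  0.22085111 -2.22371546] 29.880346655845642
well_seat 0.69 [595.6   0.   29.5] [221. 230.]
unit_drawer0_handle 0.67 [463.4 -27.4  69.7] [150.  53.]
213 238
123 163
```

View pics/well.png

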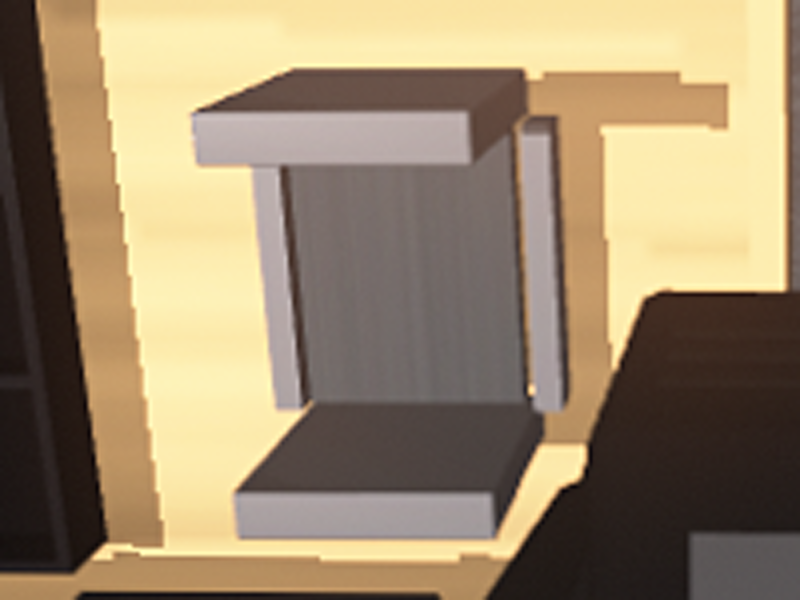

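```bash
python3 - <<'E'
from h import *
p=np.load("pics/wp.npy",allow_pickle=True).item()
f=lambda x,y:((x+.5)/4-.5+123,(y+.5)/4-.5+163)
A=[unproj(p,f(*q),78)[:2] for q in [(192,112),(470,110),(472,163),(195,165)]]
B=[unproj(p,f(*q),78)[:2] for q in [(235,492),(495,492),(497,537),(238,537)]]
print(np.round(A,1).tolist(),np.round(B,1).tolist(),np.mean(A+B,0))
L=[unproj(p,f(*q),34)[:2] for q in [(253,166),(277,408),(302,405),(281,166),(557,118),(567,405),(538,409),(523,120)]]
print(np.round(L,1).tolist())
for z in (214.5,164.5): print(z,(proj(p,[561.4,67.6,z])-[123,163])*4+1.5)
s=env.state()
E
```

```text
[[554.0, -19.7], [553.8, 29.3], [563.1, 29.1], [563.4, -20.1]] [[625.7, -19.5], [625.5, 29.6], [634.6, 29.4], [634.9, -19.9]] [594.38950164   4.77449147]
[[572.4, -26.0], [625.1, -26.1], [624.4, -20.6], [572.4, -20.2], [562.6, 37.0], [624.2, 36.4], [625.1, 30.1], [563.0, 30.1]]
214.5 [575.2627055  434.80315691]
164.5 [636.12822623 286.58544793]
```

```bash
python3 - <<'E'
from h import *
p=np.load("pics/wp.npy",allow_pickle=True).item(); im=cv2.resize(p["color"][220:370,230:430],None,fx=4,fy=4,interpolation=2)
for z in (214.5,164.5):
  for x in (561.4,617.4):
    for y in (67.6,111.6):
      q=(proj(p,[x,y,z])-[230,220])*4+1.5; print(x,y,z,q.round()); cv2.circle(im,tuple(int(a) for a in q),4,(0,0,255),-1)
cv2.imwrite("pics/held.png",cv2.convertScaleAbs(im,alpha=1.5,beta=20))
E
```

```text
561.4 67.6 214.5 [147. 207.]
561.4 111.6 214.5 [631. 207.]
617.4 67.6 214.5 [172. 721.]
617.4 111.6 214.5 [605. 721.]
561.4 67.6 164.5 [208.  59.]
561.4 111.6 164.5 [570.  59.]
617.4 67.6 164.5 [222. 467.]
617.4 111.6 164.5 [555. 467.]
```

View pics/held.png

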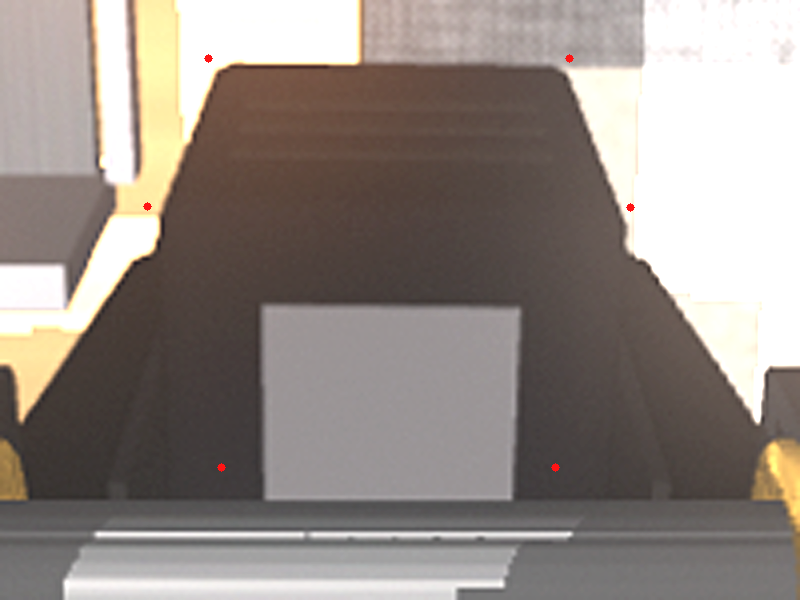

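Request:
{"name": "drive_tool", "arguments": {
  "rows": [
    [[-0.01,-0.17,0,0,0,0,0],[-0.009,-0.171,0,0,0,0,0],[0,0,0.15,0,0,0,0],[0,0,0.14,0,0,0,0],[0,0,0,0,0,0,0]]
  ]
}}

```text
t: 18.45
eef_pos: [593.3, 5.0, 122.5]
tcp_rot: [3.141, -0.005, -3.14]
ft_force: [-0.8, -0.0, -1.6]
opening: 0.464
grip_force: 29.9
```

Request:
{"name": "drive_tool", "arguments": {
  "rows": [
    [[0,0,0,0,0,0,0],[0,0,0,0,0,0,0]]
  ]
}}

```text
t: 18.7
eef_pos: [595.0, 4.5, 126.1]
tcp_rot: [-3.141, 0.002, -3.14]
ft_force: [0.3, -0.6, -2.4]
opening: 0.462
grip_force: 29.9
```

```bash
python3 - <<'E'
from h import *
s=env.state(); print(s["t"],s["eef_pos"],s["tcp_rot"],s["opening"],s["ft_force"],s["grip_force"])
p=env.read_camera("wrist"); im=p["color"]
x,y,z=s["eef_pos"]
u,v=proj(p,[x-28,y,80]).round().astype(int); x0,y0=u-100,max(v-90,0); print(x0,y0)
im=cv2.resize(im[y0:y0+150,x0:x0+200],None,fx=4,fy=4,interpolation=2)
for q in [[x-28,y-22,z-32.3],[x-28,y+22,z-32.3],[563,-20.5,78],[563,29.5,78]]:
    w=(proj(p,q)-[x0,y0])*4+1.5; print(w); cv2.circle(im,tuple(int(a) for a in w),3,(0,0,255),-1)
cv2.imwrite("pics/ins.png",cv2.convertScaleAbs(im,alpha=1.5,beta=20))
E
```

```text
18.7 [595.04485938   4.53528369 126.07537077] [-3.14125862e+00  2.28093148e-03 -3.13988877e+00] 0.4615156574367318 [ 0.26368181 -0.59350937 -2.43702934] 29.88025188446045
227 137
[220.10265192 389.40677358]
[581.93640329 390.24635073]
[209.40821575 326.70270792]
[592.29295984 327.59476976]
```

View pics/ins.png

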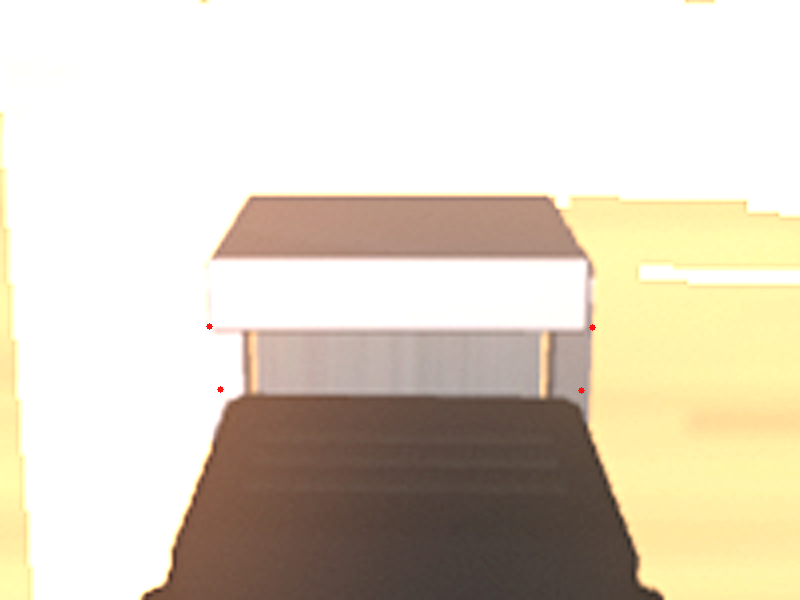

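Request:
{"name": "drive_tool", "arguments": {
  "rows": [
    [[0.003,-0.002,0.04,0,0,0,0],[0,0,0.05,0,0,0,0],[0,0,0.05,0,0,0,0],[0,0,0.04,0,0,0,0],[0,0,0,0,0,0,0]]
  ]
}}

```text
t: 19.38
eef_pos: [593.3, 3.8, 78.5]
tcp_rot: [3.142, -0.002, -3.14]
ft_force: [-0.3, 0.6, -1.7]
opening: 0.464
grip_force: 29.9
```

Request:
{"name": "drive_tool", "arguments": {
  "rows": [
    [[0,0,0.02,0,0,0,0],[0,0,0.015,0,0,0,0],[0,0,0,0,0,0,0]]
  ]
}}

```text
t: 19.75
eef_pos: [593.6, 3.8, 70.7]
tcp_rot: [-3.142, -0.0, -3.14]
ft_force: [-0.7, -0.3, -2.2]
opening: 0.465
grip_force: 29.9
```

Inside the walls with no contact. Next I press down slowly while holding the pack.

Request:
{"name": "drive_tool", "arguments": {
  "rows": [
    [[0,0,0.01,0,0,0,0],[0,0,0.01,0,0,0,0],[0,0,0.008,0,0,0,0],[0,0,0.008,0,0,0,0],[0,0,0,0,0,0,0]]
  ]
}}

```text
t: 20.38
eef_pos: [594.1, 3.8, 62.4]
tcp_rot: [-3.141, 0.001, -3.14]
ft_force: [-0.0, -0.9, 4.5]
opening: 0.463
grip_force: 29.9
```

Request:
{"name": "drive_tool", "arguments": {
  "rows": [
    [[0,0,0.006,0,0,0,0],[0,0,0.006,0,0,0,0],[0,0,0,0,0,0,0]]
  ]
}}

```text
t: 20.75
eef_pos: [594.7, 3.8, 60.2]
tcp_rot: [-3.141, 0.003, -3.14]
ft_force: [1.3, 1.2, 11.3]
opening: 0.459
grip_force: 29.9
```

Request:
{"name": "drive_tool", "arguments": {
  "rows": [
    [[0,0,0.006,0,0,0,0],[0,0,0.006,0,0,0,0],[0,0,0,0,0,0,0]]
  ]
}}

```text
t: 21.12
eef_pos: [596.7, 3.8, 59.8]
tcp_rot: [-3.141, 0.009, -3.141]
ft_force: [-0.1, 1.8, 34.1]
opening: 0.464
grip_force: 30.0
```

Request:
{"name": "drive_tool", "arguments": {
  "rows": [
    [[0,0,-0.012,0,0,0,0],[0,0,0,0,0,0,0.65],[0,0,0,0,0,0,0.65],[0,0,0,0,0,0,0.65]]
  ]
}}

```text
t: 21.62
eef_pos: [593.4, 3.7, 58.4]
tcp_rot: [-3.142, -0.001, -3.14]
ft_force: [-0.2, -0.5, -0.5]
opening: 0.642
grip_force: 0.0
```

Request:
{"name": "drive_tool", "arguments": {
  "rows": [
    [[0,0,-0.1,0,0,0,0.65],[0,0,-0.2,0,0,0,0.65],[0,0,-0.2,0,0,0,0],[0,0,-0.06,0,0,0,0],[0,0,0,0,0,0,0]]
  ]
}}

```text
t: 22.25
eef_pos: [593.7, 3.8, 199.1]
tcp_rot: [-3.141, 0.001, -3.14]
ft_force: [0.9, 0.2, 0.1]
opening: 0.391
grip_force: 0.0
```

Request:
{"name": "drive_tool", "arguments": {
  "rows": [
    [[0,0,0,0,0,0,0],[0,0,0,0,0,0,0]]
  ]
}}

```text
t: 22.5
eef_pos: [593.2, 3.8, 197.4]
tcp_rot: [3.141, -0.002, -3.14]
ft_force: [1.4, 0.7, -0.6]
opening: 0.179
grip_force: 0.0
```

```bash
python3 - <<'E'
from h import *
s=env.state(); print(s["t"],s["eef_pos"],s["tcp_rot"],s["opening"],s["ft_force"],s["grip_force"])
p=env.read_camera("wrist"); im=p["color"].copy()
for n in ["well_seat","pack","unit_drawer0_handle"]:
    for r in env.place_of(n,p)[:2]: w=world(p,r["at"]); print(n,round(r["score"],2),w.round(1),proj(p,w).round())
u,v=proj(p,[594,4,78]).round().astype(int);x0,y0=u-100,max(v-75,0);print(x0,y0)
cv2.imwrite("pics/fin.png",cv2.resize(im[y0:y0+150,x0:x0+200],None,fx=4,fy=4,interpolation=2))
E
```

```text
22.5 [593.21685312   3.81572435 197.3570061 ] [ 3.14139449e+00 -2.41536294e-03 -3.14045588e+00] 0.17880963670207725 [ 1.37309241  0.68919761 -0.55137208] 0.0
pack 0.96 [593.4   2.5  27.3] [325. 223.]
pack 0.66 [447.  166.5   1.1] [524.  44.]
unit_drawer0_handle 0.7 [464.8 -25.1  65.6] [284.  49.]
227 165
```

View pics/fin.png

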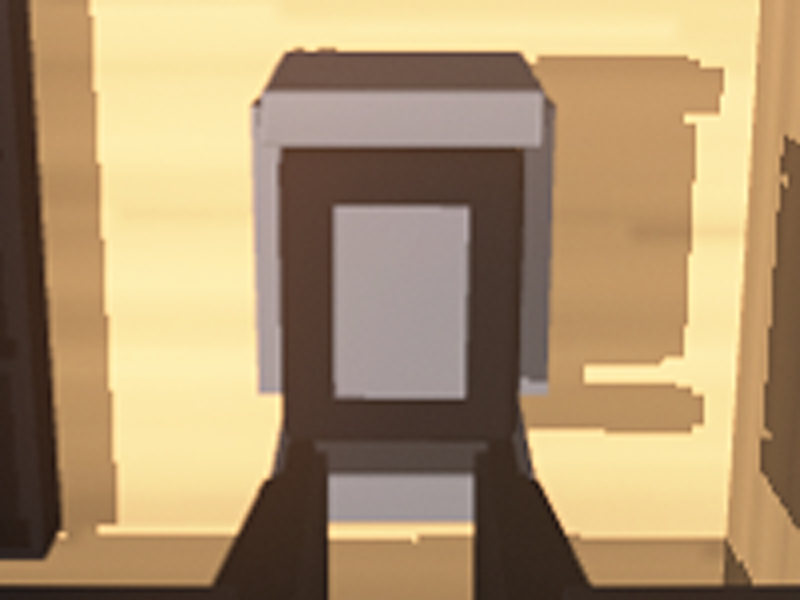

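The pack sits between the walls. I'll press its top with the closed fingertips to make sure it is home; if it is, contact comes at TCP z ≈ 97.

Request:
{"name": "drive_tool", "arguments": {
  "rows": [
    [[0,0,0.15,0,0,0,0],[0,0,0.15,0,0,0,0],[0,0,0.07,0,0,0,0],[0,0,0,0,0,0,0]]
  ]
}}

```text
t: 23.2
eef_pos: [593.4, 3.8, 105.7]
tcp_rot: [3.141, -0.002, -3.14]
ft_force: [-0.5, -0.6, 0.2]
opening: 0.005
grip_force: 0.0
```

Request:
{"name": "drive_tool", "arguments": {
  "rows": [
    [[0,0,0.008,0,0,0,0],[0,0,0.008,0,0,0,0],[0,0,0.006,0,0,0,0],[0,0,0,0,0,0,0]]
  ]
}}

```text
t: 23.7
eef_pos: [593.6, 3.8, 101.0]
tcp_rot: [-3.141, 0.0, -3.14]
ft_force: [0.1, -0.3, 0.3]
opening: 0.008
grip_force: 0.0
```

Request:
{"name": "drive_tool", "arguments": {
  "rows": [
    [[0,0,0.008,0,0,0,0],[0,0,0.006,0,0,0,0],[0,0,0.006,0,0,0,0],[0,0,0,0,0,0,0]]
  ]
}}

```text
t: 24.2
eef_pos: [594.6, 3.7, 97.2]
tcp_rot: [-3.141, 0.003, -3.14]
ft_force: [0.3, 0.3, 12.0]
opening: 0.003
grip_force: 5.8
```

Request:
{"name": "drive_tool", "arguments": {
  "rows": [
    [[0,0,0.005,0,0,0,0],[0,0,0,0,0,0,0]]
  ]
}}

```text
t: 24.45
eef_pos: [595.5, 3.7, 97.1]
tcp_rot: [-3.141, 0.006, -3.14]
ft_force: [-0.0, 0.6, 20.8]
opening: 0.003
grip_force: 10.5
```

Request:
{"name": "drive_tool", "arguments": {
  "rows": [
    [[0,0,-0.05,0,0,0,0],[0,0,-0.2,0,0,0,0],[0,0,-0.2,0,0,0,0],[0,0,0,0,0,0,0],[0,0,0,0,0,0,0]]
  ]
}}

```text
t: 25.08
eef_pos: [593.2, 3.8, 206.6]
tcp_rot: [-3.142, -0.001, -3.14]
ft_force: [-0.5, 0.4, -0.2]
opening: 0.002
grip_force: 0.0
```

```bash
python3 - <<'E'
from h import *
for c in ["wrist","scene"]:
  p=env.read_camera(c)
  for n in ["pack","unit_drawer0_handle"]:
    for r in env.place_of(n,p)[:3]: w=world(p,r["at"]); print(c,n,round(r["score"],2),w.round(1))
s=env.state(); print(s["t"],s["eef_pos"],s["ft_force"])
E
```

```text
wrist pack 0.77 [592.9   2.4  28.1]
wrist pack 0.76 [451.1 171.1   1. ]
wrist unit_drawer0_handle 0.56 [466.5 -24.4  71.6]
scene pack 0.77 [440.1 388.6  -3.2]
scene pack 0.74 [449.2 170.4  -1.5]
scene pack 0.65 [594.    1.6  31. ]
scene unit_drawer0_handle 0.85 [468.7 -20.   68.6]
25.375 [593.43407246   3.77085462 206.20850444] [ 1.05902485 -0.2937838  -0.07198142]
```

```bash
python3 - <<'E'
from h import *
p=env.read_camera("wrist"); g=cv2.cvtColor(p["color"],6).astype(float)
# near-wall top: bright band along x around y=4, z=78; project a line of x and print the step edges; the bar likewise
def edges(xs,ys,z):
    pr=np.mean([[g[int(round(v)),int(round(u))] for u,v in [proj(p,[x,y,z]) for x in xs]] for y in ys],0)
    d=np.gradient(pr); return [(round(float(xs[i]),1),round(float(d[i]))) for i in range(1,len(d)-1) if abs(d[i])>8 and abs(d[i])>=max(abs(d[i-1]),abs(d[i+1]))]
print("wall",edges(np.arange(535,585,.7),np.arange(-6,14,2),78))
print("bar",edges(np.arange(445,485,.7),np.arange(-50,0,5),72))
E
```

```text
wall [(550.4, -68), (558.1, 36), (567.2, -50), (578.4, 40)]
bar [(462.5, 19), (468.8, -11), (471.6, -26), (473.0, 31), (475.8, -14), (482.8, 12)]
```

The last edge measurement shows that pressing pushed the drawer in by about 4 mm. I'll hook the bar with closed fingers and draw it back to the stop.

Request:
{"name": "drive_tool", "arguments": {
  "rows": [
    [[0.2,-0.06,0,0,0,0,0],[0.2,-0.063,0,0,0,0,0],[0.024,0,0,0,0,0,0],[0,0,0.1,0,0,0,0],[0,0,0,0,0,0,0]]
  ]
}}

```text
t: 26.05
eef_pos: [487.7, -27.0, 181.2]
tcp_rot: [3.141, -0.002, -3.14]
ft_force: [0.5, -0.4, 1.2]
opening: 0.007
grip_force: 0.0
```

Request:
{"name": "drive_tool", "arguments": {
  "rows": [
    [[0,0,0.1,0,0,0,0],[0,0,0.04,0,0,0,0],[0,0,0,0,0,0,0]]
  ]
}}

```text
t: 26.42
eef_pos: [487.9, -27.0, 147.0]
tcp_rot: [3.141, -0.001, -3.14]
ft_force: [-0.3, 0.2, 0.2]
opening: 0.004
grip_force: 0.0
```

Request:
{"name": "drive_tool", "arguments": {
  "rows": [
    [[0,0,0.08,0,0,0,0],[0,0,0.08,0,0,0,0],[0,0,0.04,0,0,0,0],[0,0,0,0,0,0,0]]
  ]
}}

```text
t: 26.92
eef_pos: [487.8, -27.1, 97.2]
tcp_rot: [-3.142, -0.0, -3.14]
ft_force: [-0.3, -0.0, 0.9]
opening: 0.005
grip_force: 0.0
```

Request:
{"name": "drive_tool", "arguments": {
  "rows": [
    [[0,0,0.03,0,0,0,0],[0,0,0.03,0,0,0,0],[0,0,0.03,0,0,0,0],[0,0,0,0,0,0,0]]
  ]
}}

```text
t: 27.42
eef_pos: [487.4, -27.1, 74.0]
tcp_rot: [3.141, -0.001, -3.14]
ft_force: [-0.4, 0.3, 0.2]
opening: 0.003
grip_force: 0.0
```

Request:
{"name": "drive_tool", "arguments": {
  "rows": [
    [[0.01,0,0,0,0,0,0],[0.01,0,0,0,0,0,0],[0.008,0,0,0,0,0,0],[0,0,0,0,0,0,0]]
  ]
}}

```text
t: 27.92
eef_pos: [480.5, -27.1, 74.7]
tcp_rot: [-3.141, -0.0, -3.14]
ft_force: [0.2, 1.0, -1.3]
opening: 0.005
grip_force: 0.0
```

Request:
{"name": "drive_tool", "arguments": {
  "rows": [
    [[0.01,0,0,0,0,0,0],[0.008,0,0,0,0,0,0],[0,0,0,0,0,0,0]]
  ]
}}

```text
t: 28.3
eef_pos: [480.0, -27.3, 75.1]
tcp_rot: [-3.141, 0.009, -3.141]
ft_force: [17.5, 6.2, -10.5]
opening: 0.006
grip_force: 8.6
```

Request:
{"name": "drive_tool", "arguments": {
  "rows": [
    [[0.008,0,0,0,0,0,0],[0.004,0,0,0,0,0,0],[0,0,0,0,0,0,0]]
  ]
}}

```text
t: 28.68
eef_pos: [479.7, -27.4, 75.3]
tcp_rot: [-3.14, 0.015, -3.142]
ft_force: [29.1, 10.2, -18.7]
opening: 0.005
grip_force: 14.7
```

Request:
{"name": "drive_tool", "arguments": {
  "rows": [
    [[-0.03,0,0,0,0,0,0],[-0.012,0,0,0,0,0,0],[0,0,0,0,0,0,0]]
  ]
}}

```text
t: 29.05
eef_pos: [483.3, -27.1, 74.5]
tcp_rot: [3.142, -0.001, -3.14]
ft_force: [0.8, -0.1, 0.1]
opening: 0.006
grip_force: 0.0
```

Request:
{"name": "drive_tool", "arguments": {
  "rows": [
    [[0,0,-0.06,0,0,0,0],[0,0,-0.15,0,0,0,0],[0,0,-0.2,0,0,0,0],[-0.2,0.06,-0.1,0,0,0,0],[-0.2,0.06,0,0,0,0,0]]
  ]
}}

```text
t: 29.68
eef_pos: [585.1, 3.2, 204.9]
tcp_rot: [-3.141, 0.004, -3.141]
ft_force: [0.4, 0.5, -0.7]
opening: 0.006
grip_force: 0.0
```

Request:
{"name": "drive_tool", "arguments": {
  "rows": [
    [[-0.02,0,0,0,0,0,0],[0,0,0,0,0,0,0],[0,0,0,0,0,0,0]]
  ]
}}

```text
t: 30.05
eef_pos: [587.5, 2.7, 201.9]
tcp_rot: [-3.142, -0.001, -3.141]
ft_force: [-1.1, -1.1, 0.2]
opening: 0.007
grip_force: 0.0
```

```bash
python3 - <<'E'
from h import *
p=env.read_camera("wrist"); g=cv2.cvtColor(p["color"],6).astype(float)
def edges(xs,ys,z):
    pr=np.mean([[g[int(round(v)),int(round(u))] for u,v in [proj(p,[x,y,z]) for x in xs]] for y in ys],0)
    d=np.gradient(pr); return [(round(float(xs[i]),1),round(float(d[i]))) for i in range(1,len(d)-1) if abs(d[i])>8 and abs(d[i])>=max(abs(d[i-1]),abs(d[i+1]))]
print("wall",edges(np.arange(535,585,.7),np.arange(-6,14,2),78))
print("bar",edges(np.arange(445,485,.7),np.arange(-50,0,5),72))
for r in env.place_of("pack",p)[:3]: print(round(r["score"],2),world(p,r["at"]).round(1))
s=env.state(); print(s["t"],s["eef_pos"],s["ft_force"])
E
```

```text
wall [(545.5, -66), (553.2, 40), (563.0, -50), (573.5, 50)]
bar [(458.3, 23), (467.4, -23), (468.8, 33), (470.2, -10), (471.6, -10), (478.6, 10)]
0.9 [448.9 168.7  -2.1]
0.83 [593.1   5.6  24.9]
30.15 [587.89505024   2.71285205 202.24374111] [ 0.4412334  -0.4301641  -0.86772897]
```

The wall is back at 553/563 mm, so the drawer is at its stop, with the pack home and the arm clear. Handing in.

```bash
python3 -c "
from cell import env
print(env.job_done())"
```

```text
the job is handed in; nothing more can be done
None
```

I handed the job in at about 30 s: the drawer is out at its stop and the pack, regrasped after standing free on the bench, is pressed home in the well, by my own measurements since no verdict came back; I did not re-measure the bystanders at the end.

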